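# Hang the crown-cap bin on the louvred panel under the keeper

### The arm

A 6-joint arm with a two-finger parallel gripper is mounted at the origin on the work surface. World frame = base frame: x ahead of the robot, y to its left, z up, the work surface at z = 0. Lengths are in m, angles in degrees, forces in N, time in s.
With the tool pointing down it reaches from about 0.3 to 0.75 m from the base axis. Payload 8.5 kg.
Tool frame: the origin (TCP) lies between the finger pads; the fingertips stand env.finger_overhang ahead of it and the grasp point (between the pads) lies 2 mm behind it (env.finger_overhang is the distance from the TCP to the fingertips, in m); z points along the fingers, y is the line along which they close (so a half turn about z gives the same grasp; the last joint's range is limited). The gripper opens to 85 mm and grips with 20 to 120 N. Pads are 22 mm wide; open, the fingers measure 114 mm over their backs; the gripper's body (76 mm by 85 mm) begins 54 mm behind the grasp point. The pads swing forward as they close: fully open they stand 13 mm farther back than shut.
Start: joints at [58.768, 21.807, 74.336, -0, 83.858, -12.336], TCP at [0.178, 0.52, 0.248] pointing down, gripper open.
Joint ranges: [-178.18, 178.18], [-50.72, 133.34], [12.68, 142.11], [-81.47, 261.47], [9.98, 163.14], [-165.26, 165.26]. Speed limits (degrees/s): [136.94, 136.94, 180, 180, 180, 180].

### API

Orientations are given as a 3x3 rotation matrix whose columns are the frame's x, y, z axes.
In Python, from rig import env gives the robot as it stands. The module is installed in compiled form; this text tells all that it offers.
- The arm moves only by the tool jog_arm, never from a script. Its arguments are lists of equal length, an entry for each row: "hand": the finger opening in m, from 0 to 0.0854; "travel": the shift along the world's x, y, z in m, a list of three; "yaw": the turn about the world's z in rad. A call has exactly 5 rows; each row shifts and turns the commanded pose from where the row before left it; what a row does not reach is not made up. A row lasts 1/8 s, in which the tool goes at most 62.5 mm and 10.7 degrees, less where a joint would pass 70% of its speed; a pose out of reach is approached as far as the arm can. A call is refused whole if a number of a shift passes 0.0625 or a number of a turn 0.188, either way. A call with a gripper value outside its range is refused whole. The fingers move at their own pace and stop on an object; "grip_force" is the grip in N (left out, the last holds). Time passes only in rows, so rows that do not move let the fingers close, or fill a call up. It gives the time, the measured TCP pose, the force, the opening and the grip force at its end, in the units of the state.
- env.observe(): the state, without advancing time (a new reading comes with each control period).
- env.get_image(name): name is "scene" or "side" or "wrist"; returns the picture (384x512x3 uint8, red, green, blue); there is no depth.
- env.calibration(name): a dict with "fx", "fy", "cx", "cy" (pixels), "position" and "rotation" of the camera in the world; the wrist camera has in their place "hand_eye" (4x4, takes a point from camera to tool coordinates, whose origin is the TCP and whose axes are the flange's). Camera axes: x right, y down, z forward; pixel columns grow to the right and rows downward; lengths in m; the calibration is good to about 2 mm. A picture is of the moment at which its call begins: read the wrist's pose just before it. calibration takes no time and is no camera call.
- env.close_job(): hands the job in; it is judged then, once.
The state is a dict: "time_s": time; "q": joint angles; "qvel": joint speeds; "joint_efforts": joint torques, N m; "position": TCP position; "tool_rot": TCP orientation; "ft_force": force on the tool from outside, world axes, zero at the start; "wrist_torque": the same for the moment, N m; "grip_width": finger opening in m; "gripper_force": force on a finger pad.
Only numpy, scipy, OpenCV 4.12 (cv2) and the standard library are available. Lean on these libraries where they do the work, as an engineer would, in place of code of your own. Each camera call takes 0.05 s, during which the arm holds its last target. There are 200 camera calls.

### The job

Pick up the small bin of bottle caps by its grip tab, lift it over the top louvre of the panel and lower it so its rear lip catches behind the louvre; press it gently down until it is fully home. Then slide it along the louvre under the stop's tongue and push it gently but distinctly against the face of the stop, and let go, leaving it hanging level. Do not knock the other things on the table about.

Things in the scene. Friction and masses are not known exactly. Their poses are not given: they have to be found in the camera images.
- bin: Open grey plastic bin of bottle caps, 0.2 to 0.33 kg, on the table: 90 (its x) x 100 (its y) x 60 mm high, front wall (-x) 40 mm. Origin at the centre of its underside, z up. At the rear (+x) is the lip: a level web 96 mm wide, z=56 to 60 mm, from the back wall (outer face x=45 mm) to x=59 mm, and a flange hanging from it.
- bin_grip (a point): Point in the bin's grip tab to hold it by: bin x=10, y=0, z=80 mm; axes as the bin's. The tab is 10 mm thick in y, from x=-15 to +35 mm, top at z=94 mm; fingers close along the bin's y. Nothing else stands above z=60 mm.
- bin_flange (a point): Middle of the lower edge of the flange of the bin's lip: bin x=57, y=0, z=38 mm; axes as the bin's. The flange is 80 mm wide and 4 mm thick (bin x=55 to 59 mm) and hangs 18 mm below the web's underside; 10 mm are free between it and the back wall.
- panel: Fixed grey louvred panel, 300 mm long along its y, 170 mm high. Origin at table height below the top louvre, z up; louvres on the -x side; a hung bin's axes are parallel to the panel's. The top louvre is an upstanding plate at x=-4 to 0 mm; the back plate is at x=20 to 24 mm. Two lower louvres slope out to about x=-7 mm; the bin's back wall leans on them.
- louvre (a point): Top louvre at mid length: height of its top edge (z=160 mm), panel x=2 mm where the flange's mid-thickness lies when home; axes as the panel's. Home: the web sits on the top edge, bin_flange at z=-18 mm here, x about 0. Panel and bin stand at most 40 N between them (all contacts added).
- strip (a point): Sprung steel strip in the pocket behind the top louvre, all along it (this point: panel x=6, y=0, z=153 mm, on its slope). It slopes from x=10.5 mm, 1 mm below the louvre's top, to x=2.5 mm, 13 mm below. The flange pushes it back against about 3 N of spring: do not count on weight alone to take the bin home, a push of several N does; sliding drags with several N.
- stop: Fixed steel block on the louvre towards the panel's -y end, place varying; axes as the panel's. Origin in the plane of its face, at table height, panel x=0. The face looks to +y, z=128 to 182 mm, x=-34 to 28 mm. Bin against it: bin centre 50 mm from the face. Push the bin on it with at least 3 N for a moment, at most 25 N.
- tongue (a point): Tip of the stop's keeper tongue, middle of its underside: a plate reaching 16 mm from the stop's face towards +y, x=-14 to 14 mm, z=167.5 to 172.5 mm. The web of a bin that is fully home slides under it with 3.5 mm to spare; the bin cannot be lowered straight into its final place.
- cola1: Brown glass bottle, 56 mm across, 195 mm tall, standing; origin at its foot. Leave it.
- cola2: Brown glass bottle like the first. Leave it.
- cola3: Brown glass bottle like the first. Leave it.
- can: Drinks can, 60 mm across, 95 mm tall, standing; origin at its foot. Leave it.
- tape: Cardboard ring, 68 mm across, 24 mm high, lying flat; origin at its foot. Leave it.
- sprayer: Small white bottle, 32 mm across, 90 mm tall, standing; origin at its foot. Leave it.
- scraper: Spatula lying on the table. Leave it.
There are look-alikes about, which are no part of the job. There is more than one size of the bin; the job needs the middle-sized.

How it is judged:
By the outcome, as a careful person would: the job done as asked, in the order asked, and still so for the second after the job is handed in, with the robot touching nothing.
It also fails if it takes over 58 s, if anything falls off the work surface, if the arm or the gripper's body presses on something with over 40 N, if the wrist force passes 120 N, or if a joint passes its speed limit or range.

## Working session

There is one attempt and no reset: what is moved stays moved. The work goes in short steps, Python scripts to look and compute and a tool call to move; the robot and the scene stay as the last step left them, time stands still between calls to the robot, and variables do not carry over. Pictures are saved under pics/ and viewed, at most 10 in all, crops included, and the job is handed in when it is done.

Besides the shell and the picture viewer there is one more tool, called after ">>>" by a JSON object that holds its "name" and its "arguments". jog_arm: Moves the arm, as the interface text tells. Its arguments: {"type":"object","properties":{"hand":{"type":"array"},"travel":{"type":"array"},"yaw":{"type":"array"},"grip_force":{"type":"number"}},"required":["hand","travel","yaw"]}

```bash
mkdir -p pics; cat > h.py <<'E'
from rig import env
import numpy as np, cv2
def snap(n,f):
    s=env.observe(); im=env.get_image(n); cv2.imwrite(f'pics/{f}.png',im[:,:,::-1]); return s,im
def cam(n,s=None):
    c=env.calibration(n)
    if n=='wrist':
        H=np.array(c['hand_eye']); R=np.array(s['tool_rot']); p=np.array(s['position'])
        return c,R@H[:3,:3],p+R@H[:3,3]
    return c,np.array(c['rotation']),np.array(c['position'])
def ray(cm,u,v):
    c,R,p=cm; d=R@np.array([(u-c['cx'])/c['fx'],(v-c['cy'])/c['fy'],1]); return p,d
def onz(cm,u,v,z):
    p,d=ray(cm,u,v); return p+d*(z-p[2])/d[2]
def proj(cm,X):
    c,R,p=cm; q=R.T@(np.array(X)-p); return c['fx']*q[0]/q[2]+c['cx'],c['fy']*q[1]/q[2]+c['cy']
E
python3 - <<'E'
from h import *
for n in ('scene','side','wrist'):
    s,im=snap(n,n+'0'); c,R,p=cam(n,s); print(n,c['fx'],c['cx'],c['cy'],p.round(3),R.round(3).tolist())
print(env.finger_overhang, s['ft_force'],s['grip_width'],s['tool_rot'])
a=cv2.imread('pics/scene0.png');b=cv2.imread('pics/side0.png')
E
```

```text
scene 391.7895930573049 260.3269217683192 186.5986283194056 [1.475 0.148 0.844] [[-0.284, 0.566, -0.774], [0.959, 0.183, -0.218], [0.018, -0.804, -0.594]]
side 419.64580678546247 257.3068239554253 196.59498185623505 [ 0.455 -0.861  0.818] [[0.997, -0.041, 0.072], [-0.081, -0.672, 0.736], [0.018, -0.739, -0.673]]
wrist 290.96348764022014 253.583236568064 192.5181107703903 [0.107 0.546 0.375] [[0.324, 0.903, 0.282], [0.946, -0.309, -0.098], [-0.001, 0.299, -0.954]]
0.017 [-0.21017849 -0.18969329 -0.27602612] 0.08524605948882168 [[-9.46128684e-01  3.23790166e-01 -6.64645019e-04]
 [ 3.23790740e-01  9.46128050e-01 -1.12684622e-03]
 [ 2.63977571e-04 -1.28134743e-03 -9.99999144e-01]]
```

View pics/scene0.png

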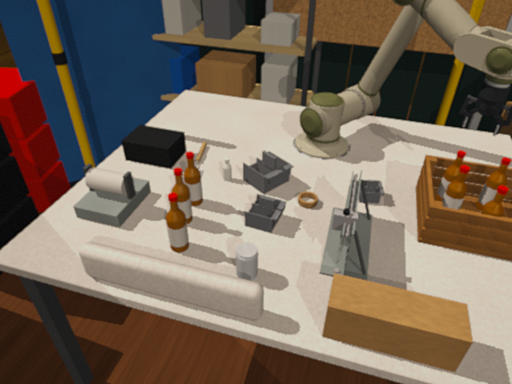

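View pics/side0.png

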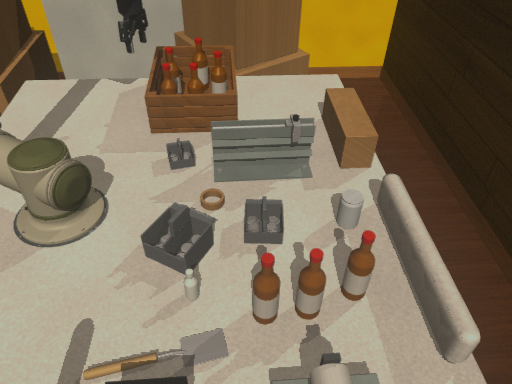

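The scene view shows three grey bins: large at (267,172), middle-sized at (265,212) and small at (371,190). In the side view they are at (180,237), (264,222) and (180,155). The panel is at side (262,150), with its louvres facing -y and the stop at (296,128). My choice is the bin at side (264,222), and I'll check it in a close crop.

```bash
python3 - <<'E'
import cv2,numpy as np
a=cv2.imread('pics/side0.png')[110:260,200:325];b=cv2.imread('pics/scene0.png')[165:285,235:385]
A=cv2.resize(a,None,fx=4,fy=4,interpolation=3);B=cv2.resize(b,(300*1,240),interpolation=3)
cv2.imwrite('pics/c1.png',A)
cv2.imwrite('pics/c2.png',cv2.resize(b,None,fx=5,fy=5,interpolation=3))
E
```

```text
(no output)
```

View pics/c1.png

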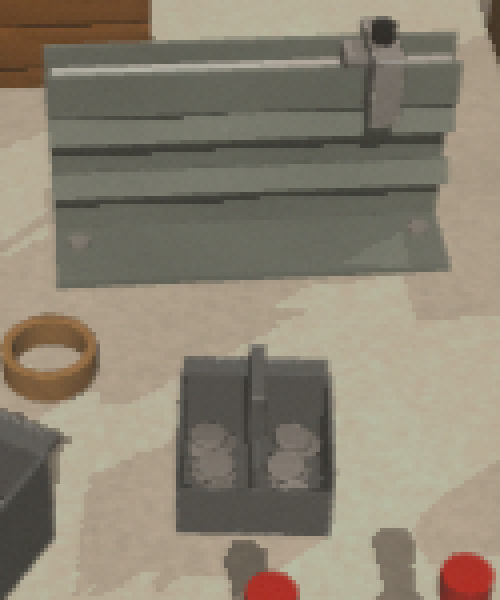

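View pics/c2.png

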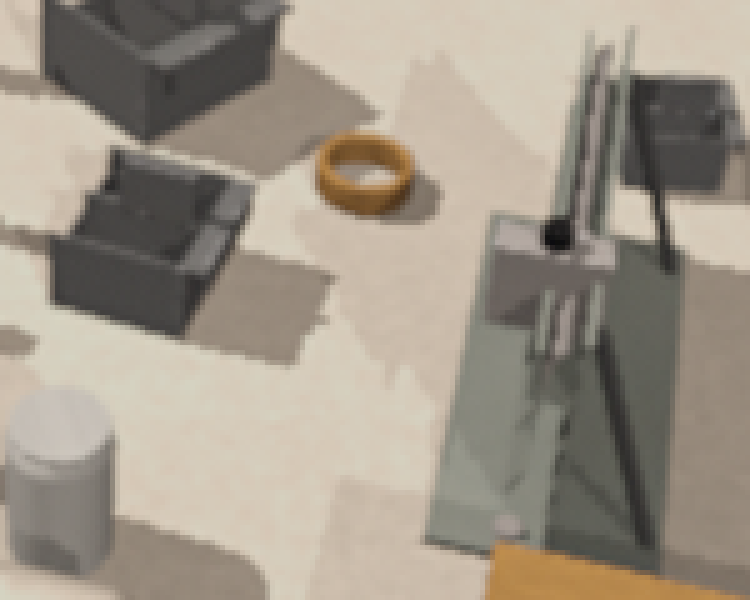

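The crop shows the middle bin: grip tab top at crop (258,350), front foot corners at (177,532) and (330,535), and its rear facing the panel. The stop is at crop (382,80) with its tongue at (355,52). The bright louvre top edge runs from (52,72) to (340,64).

```bash
python3 - <<'E'
from h import *
S=cam('side'); C=cam('scene')
def s(u,v,z): return onz(S,200+u/4-.4,110+v/4-.4,z).round(4)
def c(u,v,z): return onz(C,235+u/5-.4,165+v/5-.4,z).round(4)
print('bin side front foot',s(177,532,0),s(330,535,0),'front rim40',s(178,488,.04),s(331,490,.04),'rear rim',s(183,358,.06),s(328,360,.06))
print('tab front top',s(258,405,.094),'rear',s(258,346,.094))
print('bin scene lip', c(250,183,.06),c(205,272,.06),'foot',c(183,333,0),c(52,303,0))
print('louvre side',s(52,72,.16),s(340,64,.16),s(455,57,.16))
print('louvre scene',c(607,45,.16),c(580,232,.16),c(560,355,.16))
print('stop scene top corners',c(490,222,.182),c(495,252,.182),c(613,240,.182),c(612,268,.182))
print('stop side face top front edge',s(372,65,.182),'bottom',s(364,128,.128),'tongue tip',s(343,42,.1725),s(343,64,.1675))
print('panel foot side',s(58,287,0),s(450,270,0))
E
```

```text
bin side front foot [ 0.4925 -0.1402  0.    ] [ 0.5909 -0.1493  0.    ] front rim40 [ 0.4934 -0.1388  0.04  ] [ 0.5896 -0.1468  0.04  ] rear rim [ 0.5025 -0.04    0.06  ] [ 0.5988 -0.0479  0.06  ]
tab front top [ 0.544  -0.1225  0.094 ] rear [ 0.5491 -0.0684  0.094 ]
bin scene lip [ 0.5058 -0.0433  0.06  ] [ 0.5983 -0.0489  0.06  ] foot [ 0.5916 -0.0624  0.    ] [ 0.5899 -0.1496  0.    ]
louvre side [0.4215 0.1559 0.16  ] [0.6271 0.1552 0.16  ] [0.7114 0.1599 0.16  ]
louvre scene [0.4283 0.1598 0.16  ] [0.616  0.1629 0.16  ] [0.717  0.1634 0.16  ]
stop scene top corners [0.6499 0.1157 0.182 ] [0.6736 0.1217 0.182 ] [0.645  0.1797 0.182 ] [0.6679 0.1813 0.182 ]
stop side face top front edge [0.6433 0.1188 0.182 ] bottom [0.6419 0.1207 0.128 ] tongue tip [0.6296 0.1643 0.1725] [0.6272 0.1435 0.1675]
panel foot side [0.4172 0.1095 0.    ] [0.7162 0.1116 0.    ]
```

>>> {"name": "jog_arm", "arguments": {"hand": [0.085,0.085,0.085,0.085,0.085], "travel": [[0.0246,-0.041,0.024],[0.0246,-0.041,0.024],[0.0246,-0.041,0.024],[0.0246,-0.041,0.024],[0.0246,-0.041,0.024]], "yaw": [-0.089,-0.089,-0.089,-0.089,-0.089]}}

```text
time_s: 0.78
position: [0.3015, 0.3139, 0.369]
tool_rot: [[-0.713, 0.702, -0.0], [0.702, 0.713, -0.0], [0.0, -0.0, -1.0]]
ft_force: [0.5, -0.8, 0.2]
grip_width: 0.085
gripper_force: 0.0
```

>>> {"name": "jog_arm", "arguments": {"hand": [0.085,0.085,0.085,0.085,0.085], "travel": [[0.0246,-0.041,0],[0.0246,-0.041,0],[0.0246,-0.041,0],[0.0246,-0.041,0],[0.0246,-0.041,0]], "yaw": [-0.089,-0.089,-0.089,-0.089,-0.089]}}

```text
time_s: 1.4
position: [0.4246, 0.1089, 0.3682]
tool_rot: [[-0.341, 0.94, -0.0], [0.94, 0.341, 0.0], [0.0, -0.0, -1.0]]
ft_force: [0.7, -0.0, 0.1]
grip_width: 0.0848
gripper_force: 0.0
```

>>> {"name": "jog_arm", "arguments": {"hand": [0.085,0.085,0.085,0.085,0.085], "travel": [[0.0246,-0.041,0],[0.0246,-0.041,-0.02],[0.0246,-0.041,-0.02],[0.0246,-0.041,-0.02],[0.0246,-0.041,-0.02]], "yaw": [-0.089,-0.089,-0.089,-0.089,-0.089]}}

```text
time_s: 2.02
position: [0.5476, -0.0961, 0.2874]
tool_rot: [[0.097, 0.995, -0.0], [0.995, -0.097, 0.0], [0.0, -0.0, -1.0]]
ft_force: [0.9, 0.6, 0.8]
grip_width: 0.0851
gripper_force: 0.0
```

```bash
python3 - <<'E'
from h import *
s,im=snap('wrist','w1'); print(s['time_s'],s['position'],s['tool_rot'])
c=cam('wrist',s)
for X in [(.5465,-.092,.094),(.5458,-.1,.0)]: print(proj(c,X))
E
```

```text
2.025 [ 0.54764896 -0.09608648  0.28743806] [[ 9.69453671e-02  9.95289628e-01 -3.89902788e-04]
 [ 9.95289681e-01 -9.69452718e-02  2.56352070e-04]
 [ 2.17345325e-04 -4.12918367e-04 -9.99999891e-01]]
(np.float64(251.71118249196184), np.float64(169.84193303617093))
(np.float64(252.1254755502201), np.float64(160.73105506499707))
```

View pics/w1.png

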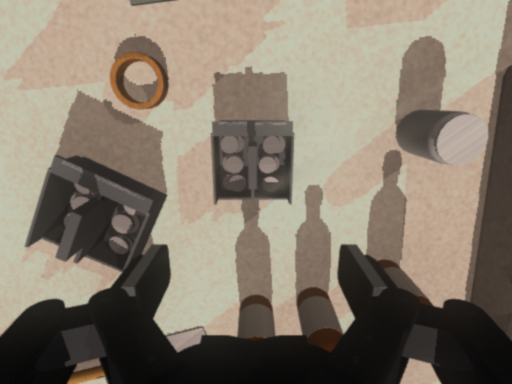

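The wrist view shows the middle bin at (252,160), with its lip corners at (212,121) and (293,122) and its tab at column 252. Two cola bottles stand behind the gripper at (255,315) and (318,315).

```bash
python3 - <<'E'
from h import *
s=env.observe(); c=cam('wrist',s); S=cam('side')
a,b=onz(c,212,121.5,.06),onz(c,293.5,121.5,.06); print(a,b,np.hypot(*(a-b)[:2]),'yaw',np.degrees(np.arctan2(*(b-a)[1::-1])))
print('tab top rear/front',onz(c,252,121,.094),onz(c,252,190,.094),'front foot',onz(c,214,203,.04),onz(c,292,200,.04))
for u,v in [(264,320),(309,315),(355,297)]: print('cola',onz(S,u,v,0))
E
```

```text
[ 0.50597911 -0.04067663  0.06      ] [ 0.60099282 -0.05063976  0.06      ] 0.09553464773773859 yaw -5.986153640550477
tab top rear/front [ 0.55319814 -0.04294147  0.094     ] [ 0.54510597 -0.11877952  0.094     ] front foot [ 0.48997631 -0.14791166  0.04      ] [ 0.59489501 -0.15452208  0.04      ]
cola [ 5.23670388e-01 -3.67452412e-01  1.11022302e-16]
cola [ 0.62436804 -0.3620641   0.        ]
cola [ 0.73848888 -0.32290899  0.        ]
```

>>> {"name": "jog_arm", "arguments": {"hand": [0.05,0.05,0.05,0.05,0.05], "travel": [[0,0.003,-0.05],[0,0,-0.05],[0,0,-0.05],[0,0,-0.04],[0,0,-0.016]], "yaw": [-0.004,0,0,0,0], "grip_force": 60}}

```text
time_s: 2.7
position: [0.546, -0.0912, 0.0798]
tool_rot: [[0.098, 0.995, -0.004], [0.995, -0.098, 0.002], [0.001, -0.004, -1.0]]
ft_force: [0.6, -0.2, -0.4]
grip_width: 0.0499
gripper_force: 0.0
```

>>> {"name": "jog_arm", "arguments": {"hand": [0,0,0,0,0], "travel": [[0,0,0],[0,0,0],[0,0,0],[0,0,0],[0,0,0]], "yaw": [0,0,0,0,0]}}

```text
time_s: 3.32
position: [0.5472, -0.0917, 0.0829]
tool_rot: [[0.098, 0.995, 0.001], [0.995, -0.098, -0.0], [-0.0, 0.001, -1.0]]
ft_force: [-1.7, 0.7, 3.7]
grip_width: 0.009
gripper_force: 62.6
```

>>> {"name": "jog_arm", "arguments": {"hand": [0,0,0,0,0], "travel": [[0,0,0],[0,0,0.01],[0,0,0.02],[0,0,0.02],[0,0,0]], "yaw": [0,0,0,0,0]}}

```text
time_s: 3.95
position: [0.5477, -0.0919, 0.1336]
tool_rot: [[0.098, 0.995, 0.003], [0.995, -0.098, -0.001], [-0.001, 0.003, -1.0]]
ft_force: [-0.4, 0.5, -2.6]
grip_width: 0.0089
gripper_force: 61.9
```

>>> {"name": "jog_arm", "arguments": {"hand": [0,0,0,0,0], "travel": [[0,0.01,0.03],[0,0.02,0.035],[0.005,0.03,0.03],[0.005,0.035,0.02],[0.004,0.035,0]], "yaw": [0.022,0.022,0.022,0.022,0.022]}}

```text
time_s: 4.58
position: [0.5616, 0.0394, 0.248]
tool_rot: [[-0.013, 1.0, 0.002], [1.0, 0.013, -0.0], [-0.0, 0.002, -1.0]]
ft_force: [-0.4, 0.3, -2.3]
grip_width: 0.0091
gripper_force: 61.9
```

>>> {"name": "jog_arm", "arguments": {"hand": [0,0,0,0,0], "travel": [[0,0.035,0],[0,0.025,0],[0,0.013,0],[0,0,0],[0,0,0]], "yaw": [0,0,0,0,0]}}

```text
time_s: 5.2
position: [0.5612, 0.1105, 0.2471]
tool_rot: [[-0.011, 1.0, -0.0], [1.0, 0.011, -0.0], [-0.0, -0.0, -1.0]]
ft_force: [0.5, -0.7, -2.4]
grip_width: 0.0088
gripper_force: 61.8
```

```bash
python3 - <<'E'
from h import *
s,a=snap('scene','s2'); _,b=snap('side','d2'); s=env.observe(); print(s['time_s'],s['position'],s['tool_rot'][:2],s['ft_force'])
C=cam('scene');print(proj(C,(.565,.115,.25)),proj(cam('side'),(.565,.115,.25)))
u,v=310,130
crop=a[v:v+130,u:u+110]; crop2=b[90:190,195:325]
A=cv2.resize(crop,None,fx=4,fy=4,interpolation=3);B=cv2.resize(crop2,None,fx=2.7,fy=2.7,interpolation=3)
o=np.zeros((520,800,3),np.uint8);o[:A.shape[0],:A.shape[1]]=A;o[:B.shape[0],445:445+B.shape[1]]=B[:,:355]
cv2.imwrite('pics/c3.png',o[:,:,::-1])
E
```

```text
5.3 [0.56121527 0.11046217 0.24722147] [[-1.08455925e-02  9.99941172e-01 -1.60379379e-04]
 [ 9.99941175e-01  1.08455694e-02 -1.43950428e-04]] [ 0.7242388   0.63030125 -2.23072546]
(np.float64(339.930769088798), np.float64(170.60673757008504)) (np.float64(265.34797286100854), np.float64(105.55418650186147))
```

View pics/c3.png

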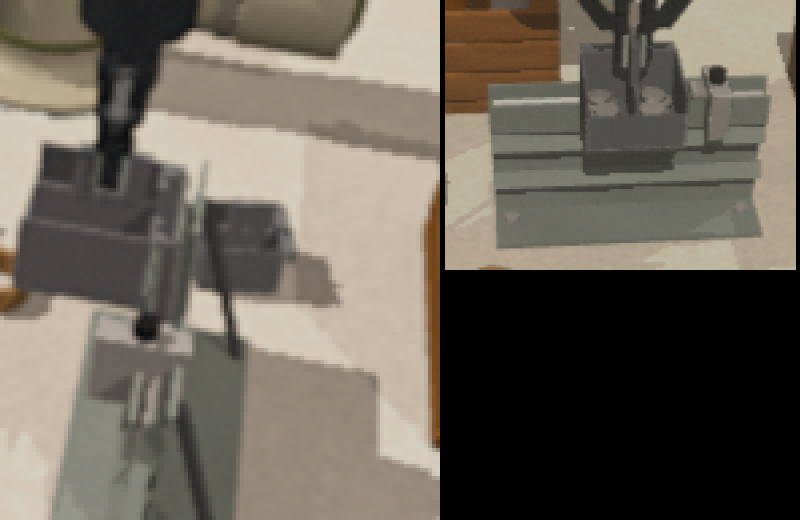

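The scene crop shows the louvre as the left green bar at (133,400), the bright sprung strip as the middle bar at (152,400), and the back plate as the right bar at (177,390). My earlier "louvre" line was therefore really the strip. The bin's lip rear edge is at (188,175) to (187,235), and the stop face is at (95,318) to (190,335).

```bash
python3 - <<'E'
from h import *
S=cam('side'); C=cam('scene')
def s(u,v,z): return onz(S,200+u/4-.4,110+v/4-.4,z).round(4)
def c(u,v,z): return onz(C,235+u/5-.4,165+v/5-.4,z).round(4)
def c3(u,v,z): return onz(C,310+u/4-.4,130+v/4-.4,z).round(4)
def d3(u,v,z): return onz(S,195+(u-445)/2.7-.3,90+v/2.7-.3,z).round(4)
print('backplate side',s(45,45,.17),s(457,33,.17),'scene',c(630,30,.17),c(598,320,.17))
print('strip side',s(52,72,.158),s(340,64,.158),'scene',c(600,60,.158),c(570,320,.158))
print('louvre scene',c(587,40,.16),c(541,355,.16), c(547,290,.16),'side lower edge bright',s(52,77,.16),s(340,68,.16))
print('foot',s(58,287,0),s(450,270,0))
zb=.2472-.0826
print('lip rear',c3(188,175,zb+.06),c3(187,235,zb+.06),c3(188,315,zb+.038))
print('lip/bin side: rear rim',d3(582,45,zb+.06),d3(686,48,zb+.06),'front foot',d3(583,150-8,zb),d3(686,142,zb))
im=cv2.imread('pics/scene0.png'); cv2.imwrite('/tmp/x.png',im)
for r in (150+85,): pass
# rows across the near part of the bars
for v in (229,233):print(v,[int(x) for x in cv2.cvtColor(im,cv2.COLOR_BGR2GRAY)[v,338:362]])
for v in (176,180):print(v,[int(x) for x in cv2.cvtColor(im,cv2.COLOR_BGR2GRAY)[v,345:366]])
E
```

```text
backplate side [0.4171 0.1756 0.17  ] [0.7147 0.176  0.17  ] scene [0.4225 0.1717 0.17  ] [0.6963 0.1788 0.17  ]
strip side [0.4214 0.159  0.158 ] [0.6276 0.1583 0.158 ] scene [0.4431 0.1573 0.158 ] [0.6869 0.1655 0.158 ]
louvre scene [0.4266 0.1474 0.16  ] [0.7199 0.1542 0.16  ] [0.6693 0.1513 0.16  ] side lower edge bright [0.4214 0.1495 0.16  ] [0.6264 0.15   0.16  ]
foot [0.4172 0.1095 0.    ] [0.7162 0.1116 0.    ]
lip rear [0.5254 0.1602 0.2246] [0.5974 0.1662 0.2246] [0.654  0.1757 0.2026]
lip/bin side: rear rim [0.5148 0.1571 0.2246] [0.6201 0.1458 0.2246] front foot [0.5106 0.0721 0.1646] [0.6135 0.0664 0.1646]
229 [82, 79, 78, 79, 104, 136, 125, 86, 105, 149, 146, 110, 80, 78, 108, 143, 133, 102, 95, 96, 98, 97, 98, 97]
233 [137, 136, 118, 93, 125, 138, 97, 98, 140, 150, 132, 94, 77, 93, 131, 135, 89, 56, 60, 78, 95, 98, 97, 97]
176 [205, 205, 206, 207, 207, 204, 187, 166, 163, 129, 130, 142, 164, 198, 185, 157, 176, 202, 205, 205, 203]
180 [205, 204, 202, 198, 196, 185, 154, 126, 92, 101, 138, 140, 157, 156, 135, 129, 95, 88, 111, 124, 125]
```

```bash
python3 - <<'E'
from h import *
s,a=snap('wrist','w3'); c=cam('wrist',s)
for X in [(.5,.152,.16),(.63,.152,.16),(.513,.1595,.2246),(.609,.1595,.2246)]: print(np.round(proj(c,X),1))
cv2.imwrite('pics/w3b.png',cv2.resize(a[:,:,::-1],(800,600),interpolation=3))
E
```

```text
[170.3 151.2]
[346.4 153. ]
[160.4 157.3]
[345.5 159.2]
```

View pics/w3b.png

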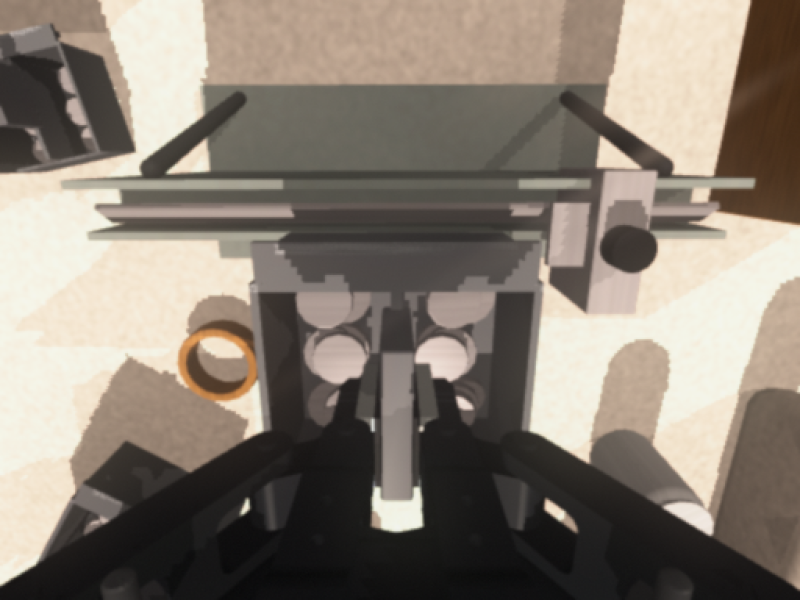

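The wrist view (800x600) shows the lip rear edge at (252,241) to (541,241), parallel to the louvre at rows 231–239. The back plate top is at row 183, the tongue tip at column 552, and the stop face's upper edge runs from (604,170) to (590,310).

```bash
python3 - <<'E'
from h import *
s=env.observe(); c=cam('wrist',s); k=512/800
def w(u,v,z): return onz(c,u*k-.2,v*k-.2,z).round(4)
print(s['position'])
for h in (.06,): 
  z=s['position'][2]-.0826+h; print('lip',w(252,241,z),w(541,241,z))
print('louvre front edge',w(95,238.5,.16),w(720,237.5,.16),'back',w(95,231,.16),w(720,230,.16))
print('backplate rear',w(65,178,.17),w(752,177,.17))
print('tongue tip',w(552,203,.1725),w(548,266,.1725),'stop face',w(604,170,.182),w(590,312,.182),w(655,170,.182))
print('louvre ends',w(90,234,.16),w(725,233,.16))
E
```

```text
[0.56121579 0.11055483 0.24727596]
lip [0.5135 0.1613 0.2247] [0.609  0.1623 0.2247]
louvre front edge [0.419  0.1504 0.16  ] [0.7143 0.1538 0.16  ] back [0.4196 0.1539 0.16  ] [0.7135 0.1574 0.16  ]
backplate rear [0.4176 0.1783 0.17  ] [0.7152 0.1818 0.17  ]
tongue tip [0.6289 0.1701 0.1725] [0.6302 0.1421 0.1725] stop face [0.6453 0.1843 0.182 ] [0.648  0.1234 0.182 ] [0.666  0.1845 0.182 ]
louvre ends [0.417  0.1525 0.16  ] [0.7162 0.156  0.16  ]
```

>>> {"name": "jog_arm", "arguments": {"hand": [0,0,0,0,0], "travel": [[0,0,-0.008],[0,0,-0.01],[0,0,-0.01],[0,0,-0.004],[0,0,0]], "yaw": [0,0,0,0,0]}}

```text
time_s: 5.98
position: [0.5611, 0.1113, 0.215]
tool_rot: [[-0.012, 1.0, -0.001], [1.0, 0.012, 0.0], [0.0, -0.001, -1.0]]
ft_force: [0.5, 0.5, -2.5]
grip_width: 0.0087
gripper_force: 61.7
```

```bash
python3 - <<'E'
from h import *
s,a=snap('wrist','w4'); print(s['position'],s['ft_force'])
cv2.imwrite('pics/w4b.png',cv2.resize(a[110:190,30:490,::-1],(800,int(80*800/460)),interpolation=3))
E
```

```text
[0.56106847 0.11134676 0.21498485] [ 0.54684168  0.50240695 -2.45587042]
```

View pics/w4b.png

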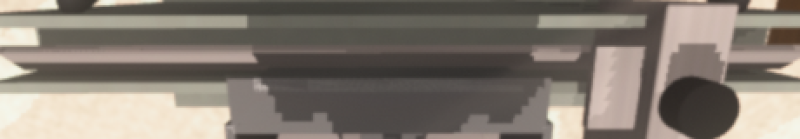

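Here the lip rear edge is at crop row 79, columns 228–551. The louvre's top edge spans rows 82–93 at the left and 80–91 at the right.

```bash
python3 - <<'E'
from h import *
s=env.observe(); c=cam('wrist',s); k=460/800
def w(u,v,z): return onz(c,30+u*k-.2,110+v*k-.2,z).round(4)
z=s['position'][2]-.0826+.06
print('lip',w(228,79,z),w(551,79,z),'louvre back',w(100,82,.16),w(760,80,.16),'front',w(100,93,.16),w(760,91,.16),'bp rear',w(100,15,.17),w(600,14,.17))
print('tongue',w(597,45,.1725),'face',w(668,8,.182))
E
```

```text
lip [0.5133 0.1615 0.1928] [0.6093 0.1625 0.1928] louvre back [0.4564 0.1539 0.16  ] [0.6959 0.1573 0.16  ] front [0.4557 0.1499 0.16  ] [0.6968 0.1533 0.16  ] bp rear [0.4656 0.1781 0.17  ] [0.6306 0.1803 0.17  ]
tongue [0.6299 0.1705 0.1725] face [0.6463 0.1829 0.182 ]
```

>>> {"name": "jog_arm", "arguments": {"hand": [0,0,0,0,0], "travel": [[0,-0.0015,-0.004],[0,0,-0.005],[0,0,-0.004],[0,0,-0.002],[0,0,0]], "yaw": [0,0,0,0,0]}}

```text
time_s: 6.65
position: [0.5611, 0.1099, 0.2002]
tool_rot: [[-0.012, 1.0, -0.0], [1.0, 0.012, 0.0], [0.0, -0.0, -1.0]]
ft_force: [-0.9, 0.3, -2.0]
grip_width: 0.009
gripper_force: 61.7
```

>>> {"name": "jog_arm", "arguments": {"hand": [0,0,0,0,0], "travel": [[0,0,-0.003],[0,0,-0.003],[0,0,-0.002],[0,0,-0.001],[0,0,0]], "yaw": [0,0,0,0,0]}}

```text
time_s: 7.28
position: [0.5616, 0.1095, 0.1921]
tool_rot: [[-0.012, 1.0, 0.002], [1.0, 0.012, -0.001], [-0.001, 0.002, -1.0]]
ft_force: [0.1, -3.2, 4.5]
grip_width: 0.0086
gripper_force: 62.8
```

>>> {"name": "jog_arm", "arguments": {"hand": [0,0,0,0,0], "travel": [[0,0,-0.001],[0,0,-0.001],[0,0,-0.001],[0,0,0],[0,0,0]], "yaw": [0,0,0,0,0]}}

```text
time_s: 7.9
position: [0.5611, 0.1097, 0.1881]
tool_rot: [[-0.012, 1.0, -0.0], [1.0, 0.012, -0.0], [-0.0, -0.0, -1.0]]
ft_force: [1.0, -4.3, -1.2]
grip_width: 0.0087
gripper_force: 61.8
```

>>> {"name": "jog_arm", "arguments": {"hand": [0,0,0,0,0], "travel": [[0,0,-0.001],[0,0,-0.001],[0,0,0],[0,0,0],[0,0,0]], "yaw": [0,0,0,0,0]}}

```text
time_s: 8.52
position: [0.5611, 0.1098, 0.1867]
tool_rot: [[-0.012, 1.0, 0.0], [1.0, 0.012, -0.0], [-0.0, 0.0, -1.0]]
ft_force: [-2.0, -4.4, 4.1]
grip_width: 0.0086
gripper_force: 62.5
```

>>> {"name": "jog_arm", "arguments": {"hand": [0,0,0,0,0], "travel": [[0,0,-0.0007],[0,0,0],[0,0,-0.0005],[0,0,0],[0,0,0]], "yaw": [0,0,0,0,0]}}

```text
time_s: 9.15
position: [0.5611, 0.1097, 0.1865]
tool_rot: [[-0.012, 1.0, 0.001], [1.0, 0.012, -0.0], [-0.0, 0.001, -1.0]]
ft_force: [-5.2, -6.2, 10.7]
grip_width: 0.0089
gripper_force: 63.8
```

>>> {"name": "jog_arm", "arguments": {"hand": [0,0,0,0,0], "travel": [[0,-0.001,0.0008],[0.003,0,0],[0.004,0,0],[0.005,0,0],[0.004,0,0]], "yaw": [0,0,0,0,0]}}

```text
time_s: 9.78
position: [0.5756, 0.1089, 0.1865]
tool_rot: [[-0.013, 1.0, -0.004], [1.0, 0.013, -0.0], [-0.0, -0.004, -1.0]]
ft_force: [-11.9, -5.3, 10.9]
grip_width: 0.009
gripper_force: 63.9
```

>>> {"name": "jog_arm", "arguments": {"hand": [0,0,0,0,0], "travel": [[0.004,0,0],[0.004,0.0003,0],[0.004,0,0],[0.002,0,0],[0,0,0]], "yaw": [0,0,0,0,0]}}

```text
time_s: 10.4
position: [0.5898, 0.1092, 0.1866]
tool_rot: [[-0.013, 1.0, -0.003], [1.0, 0.013, -0.0], [-0.0, -0.003, -1.0]]
ft_force: [-10.4, -4.5, 10.3]
grip_width: 0.0092
gripper_force: 63.7
```

>>> {"name": "jog_arm", "arguments": {"hand": [0,0,0,0,0], "travel": [[0,0,0.001],[0.002,0,0],[0.002,0,0],[0.001,0,0],[0,0,0]], "yaw": [0,0,0,0,0]}}

```text
time_s: 11.02
position: [0.595, 0.1093, 0.1868]
tool_rot: [[-0.013, 1.0, -0.003], [1.0, 0.013, -0.0], [0.0, -0.003, -1.0]]
ft_force: [-7.3, -4.0, 4.6]
grip_width: 0.0093
gripper_force: 62.9
```

>>> {"name": "jog_arm", "arguments": {"hand": [0,0,0,0,0], "travel": [[0.001,0,0],[0.001,0,0],[0,0,0],[0,0,0],[0,0,0]], "yaw": [0,0,0,0,0]}}

```text
time_s: 11.65
position: [0.5957, 0.1093, 0.1869]
tool_rot: [[-0.013, 1.0, -0.007], [1.0, 0.013, -0.0], [-0.0, -0.007, -1.0]]
ft_force: [-13.6, -5.3, 8.8]
grip_width: 0.0088
gripper_force: 63.5
```

>>> {"name": "jog_arm", "arguments": {"hand": [0,0,0,0,0], "travel": [[0.001,0,0.0003],[0,0,0],[0,0,0],[0,0,0],[0,0,0]], "yaw": [0,0,0,0,0]}}

```text
time_s: 12.28
position: [0.5958, 0.1092, 0.187]
tool_rot: [[-0.013, 1.0, -0.009], [1.0, 0.013, -0.001], [-0.0, -0.009, -1.0]]
ft_force: [-18.0, -6.1, 10.4]
grip_width: 0.009
gripper_force: 63.5
```

>>> {"name": "jog_arm", "arguments": {"hand": [0,0,0,0,0], "travel": [[-0.001,0,0],[-0.001,0,0],[0,0,-0.0005],[0,0,0.0005],[0,0,0.0005]], "yaw": [0,0,0,0,0]}}

```text
time_s: 12.9
position: [0.5956, 0.1094, 0.187]
tool_rot: [[-0.013, 1.0, -0.005], [1.0, 0.013, 0.0], [0.0, -0.005, -1.0]]
ft_force: [-7.0, -3.1, 0.4]
grip_width: 0.009
gripper_force: 62.1
```

>>> {"name": "jog_arm", "arguments": {"hand": [0.035,0.035,0.035,0.035,0.035], "travel": [[0,0,0],[0,0,0],[0,0,0],[0,0,0],[0,0,0]], "yaw": [0,0,0,0,0]}}

```text
time_s: 13.52
position: [0.5972, 0.1092, 0.1877]
tool_rot: [[-0.012, 1.0, 0.0], [1.0, 0.012, 0.0], [0.0, 0.0, -1.0]]
ft_force: [0.3, 0.3, -0.2]
grip_width: 0.0346
gripper_force: 0.0
```

```bash
python3 - <<'E'
from h import *
s,a=snap('wrist','w5'); _,b=snap('side','d5'); print(s['position'],s['ft_force'],s['grip_width'])
o=np.zeros((330,800,3),np.uint8)
o[:,:440]=cv2.resize(a,(440,330));o[:250,445:770]=cv2.resize(b[90:190,195:325],(325,250),interpolation=3)
cv2.imwrite('pics/c5.png',o[:,:,::-1])
E
```

```text
[0.59715071 0.10917542 0.18770607] [ 0.3339393   0.33866329 -0.16961326] 0.03455583451581225
```

View pics/c5.png

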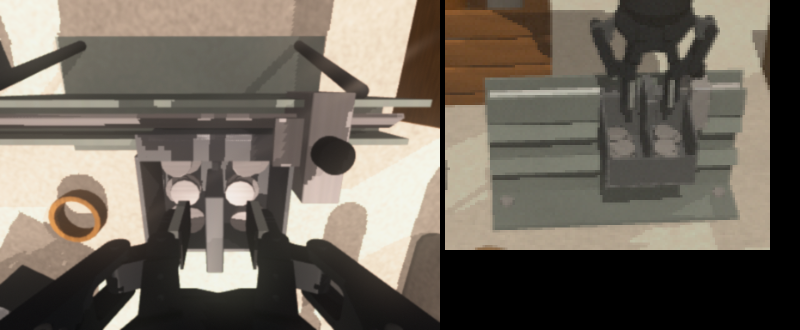

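The released bin hangs level, with its lip under the tongue at (285,142) and its side by the stop face at (303,150). I'll retreat straight up and check once more.

>>> {"name": "jog_arm", "arguments": {"hand": [0.035,0.035,0.035,0.035,0.035], "travel": [[0,0,0.01],[0,0,0.025],[0,0,0.04],[0,0,0.04],[0,-0.02,0.03]], "yaw": [0,0,0,0,0]}}

```text
time_s: 14.25
position: [0.597, 0.0898, 0.3355]
tool_rot: [[-0.014, 1.0, 0.003], [1.0, 0.014, 0.0], [0.0, 0.003, -1.0]]
ft_force: [0.1, -0.1, -1.4]
grip_width: 0.0347
gripper_force: 0.0
```

```bash
python3 - <<'E'
from h import *
s,a=snap('wrist','w6'); _,b=snap('side','d6'); print(s['time_s'],s['position'],s['ft_force'])
o=np.zeros((420,800,3),np.uint8)
o[:360,:370]=cv2.resize(a[40:220,150:335],(370,360),interpolation=3);o[:400,375:775]=cv2.resize(b[100:200,215:315],(400,400),interpolation=3)
cv2.imwrite('pics/c6.png',o[:,:,::-1])
E
```

```text
14.25 [0.59696188 0.08981726 0.33547251] [ 0.11337935 -0.06033508 -1.36392611]
```

View pics/c6.png

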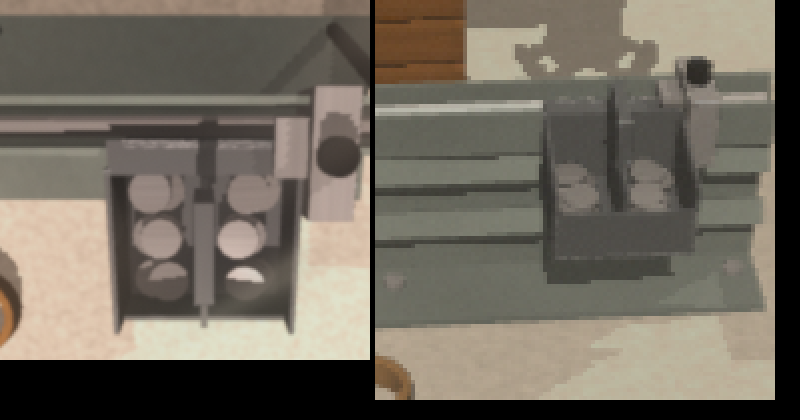

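The clear view shows the bin level, with its lip's left end at crop (107,142), its right wall at (298,320) and the tongue over the lip at (290,140). I'll check the gap to the stop face in numbers.

```bash
python3 - <<'E'
from h import *
s=env.observe(); c=cam('wrist',s)
w=lambda u,v,z: onz(c,150+u/2-.25,40+v/2-.25,z).round(4)
print('web left',w(107,142,.164),w(107,173,.164),'-> centre x',w(107,142,.164)[0]+.048,'lip rear left',w(130,140,.164),w(260,141,.164))
print('tab',w(204,192,.198),w(204,305,.198),'face',w(313,88,.182),w(307,218,.182),'left wall',w(111,180,.164),'right wall front',w(297,330,.144))
print('louvre back',w(50,142,.16),'backplate rear',w(50,94,.17))
E
```

```text
web left [0.5492 0.1557 0.164 ] [0.5486 0.1407 0.164 ] -> centre x 0.5972000000000001 lip rear left [0.5606 0.1568 0.164 ] [0.625 0.157 0.164]
tab [0.5973 0.1355 0.198 ] [0.5978 0.0821 0.198 ] face [0.6466 0.1809 0.182 ] [0.6475 0.1217 0.182 ] left wall [0.5505 0.1373 0.164 ] right wall front [0.6525 0.0504 0.144 ]
louvre back [0.5201 0.1553 0.16  ] backplate rear [0.5241 0.1776 0.17  ]
```

```bash
python3 -c "
from rig import env
print(env.close_job())"
```

```text
the job is handed in; nothing more can be done
None
```

I handed the job in at about 14 s: the middle-sized bin hangs level and fully home on the top louvre, under the tongue and against the stop's face. It was pushed on the stop with about 10 N, then released, and the arm touched nothing else that I saw.

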